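# Fetch the blue sample carrier from the deep rack with the fork picker

### The job

Take the fork picker from its stand and use it to fetch the blue-knobbed sample carrier out of its deep well in the clear rack, without touching the carrier with the gripper or tipping it over. Stand the carrier upright in the middle of the tester's round metal chuck, draw the fork away, and hang the picker back in its stand as it was, released.

Things in the scene. Friction and masses are not known exactly. Their poses are not given: they have to be found in the camera images.
- picker_grip (a point): Centre of the picker's yellow handle (30 mm along x, 16 along y, 60 tall; z up), 32 mm above a 60 x 90 mm collar that hangs on the 2 rails of an open stand. 8 mm rod straight down to a level fork pointing +x (collar's yellow-striped side): mid-plane 151 mm below this point, 5 thick, slot 16, tines reach 57 ahead of the rod axis, 37 wide; lips 3 high at 45. Carry a stem 20-33 ahead of the rod axis.
- carrier: Blue-knobbed sample carrier (neighbours: orange, green), loose on the floor of one of the rack's wells, at its far (+x) end. Origin: centre of underside, z up. White foot 44 mm diameter, 6 thick, with dark wafer; stem 6 diameter; flat round knob 30 diameter, underside 34 mm and top 44 mm above the origin. 60 g. The fork slides level under the knob, round the stem, and lifts it hanging.
- rack: Fixed clear rack with white edges, 132 mm along x, 204 along y, 130 tall. Origin: centre of underside, on the table; x points roughly away from the robot. Three open-topped wells at y = -66, 0, +66 mm, each inside 120 along x, 60 along y, floor 8 mm above the table. Carriers stand near x = +32 mm, so the fork, pointing along +x, can go down in the free -x end and then slide forward.
- chuck (a point): Centre of the top face of the tester's round aluminium chuck, 120 mm in diameter, 60 mm above the table, on a fixed black instrument box 200 x 180 mm and 45 mm tall. z up.
There are look-alikes about, which are no part of the job. Leave any purple or red look-alike of the part that bears picker_grip alone.

How it is judged:
On the way, in this order (a step that is already met when the one before it is completed fails the run):
1. the carrier hangs from the picker, wholly above the rack (its underside more than 135 mm above the table, within 50 mm of the picker's axis) (height (world z) of carrier above 0.135 m and horizontal distance between carrier and picker_grip below 0.05 m), for 0.2 s.
2. the carrier stands on the chuck (horizontal distance between carrier and chuck below 0.03 m and z of carrier in the frame of chuck below 0.004 m and angle between carrier's own z axis and vertical below 0.1 rad), for 0.2 s.
At the end, for the whole second after the job is handed in: The blue carrier stands upright (within about 6 degrees) and at rest on the chuck, its centre within 30 mm of the chuck's centre, and the picker hangs upright (within about 8 degrees) in its stand, its handle within 25 mm of where it started, released (all of step 2 and z of carrier in the frame of chuck above -0.004 m and linear speed of carrier below 0.02 m/s and distance of picker_grip from where it was at the start of the episode below 0.025 m and angle between picker_grip's own z axis and vertical below 0.15 rad); the robot touches nothing.
It fails at once if the gripper or arm touches the carrier (contact force between any of the fingers, the arm and carrier above 0.5 N).
It fails at once if the carrier is tipped over (more than about 45 degrees) (angle between carrier's own z axis and vertical above 0.8 rad).
It also fails if it takes over 58 s, if anything falls off the work surface, if the arm or the gripper's body presses on something with over 40 N, if the wrist force passes 120 N, or if a joint passes its speed limit or range.

### The arm

A 6-joint arm with a two-finger parallel gripper is mounted at the origin on the work surface. World frame = base frame: x ahead of the robot, y to its left, z up, the work surface at z = 0. Lengths are in m, angles in rad, forces in N, time in s.
With the tool pointing down it reaches from about 0.3 to 0.875 m from the base axis. Payload 6.4 kg.
Tool frame: the origin (TCP) lies midway between the tips of the shut fingers; the grasp point (between the pads) lies 19 mm behind it (grasp_offset is the distance from the TCP to the grasp point, in m); z points along the fingers, y is the line along which they close (so a half turn about z gives the same grasp; the last joint's range is limited). The gripper opens to 85 mm and grips with 20 to 120 N. Pads are 22 mm wide; open, the fingers measure 114 mm over their backs; the gripper's body (76 mm by 85 mm) begins 54 mm behind the grasp point. The pads swing forward as they close: fully open they stand 13 mm farther back than shut.
Start: joints at [0.905, 0.181, 1.607, -0, 1.354, -0.206], TCP at [0.255, 0.515, 0.231] pointing down, gripper open.
Joint ranges: [-2.99, 2.99], [-0.89, 2.07], [0.3, 2.58], [-1.14, 4.28], [0, 2.63], [-3.12, 3.12]. Speed limits (rad/s): [2.57, 2.57, 3.01, 3.14, 3.14, 3.14].

### API

Orientations are given as a unit quaternion [w, x, y, z].
In Python, from bench import * gives the robot as it stands. The module is installed in compiled form; this text tells all that it offers.
- The arm moves only by the tool servo_tool, never from a script. Its argument "commands" is text: rows parted by semicolons, each of 7 numbers parted by spaces: the turn, a rotation vector about the tool's x, y, z in rad, then the shift along the tool's x, y, z in mm, then the opening, from 0 (shut) to 1 (fully open). In form: wx wy wz dx dy dz claw; .... A call has 1 to 5 rows; each row shifts and turns the commanded pose from where the row before left it, along the tool's axes as they then stand; what a row does not reach is not made up. A row lasts 1/8 s, in which the tool goes at most 62.5 mm and 10.7 degrees, less where a joint would pass 70% of its speed; a pose out of reach is approached as far as the arm can. A call with a gripper value outside its range is refused whole. The fingers move at their own pace and stop on an object; the grip force is fixed at half the most. Time passes only in rows, so rows that do not move let the fingers close. It gives the time, the measured TCP pose, the force, the opening and the grip force at its end, in the units of the state.
- get_obs(): the state, without advancing time (a new reading comes with each control period).
- camera(name): name is "scene" or "top" or "wrist"; returns the picture (384x512x3 uint8, blue, green, red); there is no depth.
- calibration(name): a dict with "fx", "fy", "cx", "cy" (pixels), "R" (3x3) and "t" (3): a world point X has camera coordinates R X + t. Camera axes: x right, y down, z forward; pixel columns grow to the right and rows downward; lengths in m; the calibration is good to about 2 mm. The wrist camera is an equidistant fisheye: a pixel r from the principal point sees the ray r / f radians off the axis. A picture is of the moment at which its call begins: read the wrist's pose just before it. calibration takes no time and is no camera call; for the wrist camera it gives the pose at the moment of the call.
- hand_in(): hands the job in; it is judged then, once.
The state is a dict: "time_s": time; "q": joint angles; "dq": joint speeds; "joint_efforts": joint torques, N m; "eef_pos": TCP position; "eef_rot": TCP orientation; "wrist_force": force on the tool from outside, world axes, zero at the start; "torque": the same for the moment, N m; "opening": opening from 0.0 (shut) to 1.0 (fully open); "grasp_force": force on a finger pad.
Only numpy, scipy, OpenCV 4.12 (cv2) and the standard library are available. Lean on these libraries where they do the work, as an engineer would, in place of code of your own. Each camera call takes 0.05 s, during which the arm holds its last target. There are 200 camera calls.

## Working session

There is one attempt and no reset: what is moved stays moved. The work goes in short steps, Python scripts to look and compute and a tool call to move; the robot and the scene stay as the last step left them, time stands still between calls to the robot, and variables do not carry over. Pictures are saved under pics/ and viewed, at most 10 in all, crops included, and the job is handed in when it is done.

Besides the shell and the picture viewer there is one more tool, called after "Request:" as name(argument=value, ...), one argument or row to a line, values as JSON. servo_tool: Moves the arm, as the interface text tells. Its arguments: {"type":"object","properties":{"commands":{"type":"string"}},"required":["commands"]}

```bash
mkdir -p pics; cat > h.py <<'E'
from bench import *
import numpy as np, cv2
from scipy.spatial.transform import Rotation as Ro
def ray(c,u,v,fish=False):
    x=(u-c["cx"])/c["fx"]; y=(v-c["cy"])/c["fy"]
    if fish:
        r=np.hypot(x,y); d=np.array([np.sin(r)*x/max(r,1e-9),np.sin(r)*y/max(r,1e-9),np.cos(r)])
    else: d=np.array([x,y,1.])
    R=np.array(c["R"]); t=np.array(c["t"]); 
    return -R.T@t, R.T@d
def onz(c,u,v,z,fish=False):
    o,d=ray(c,u,v,fish); return o+d*(z-o[2])/d[2]
def proj(c,X):
    p=np.array(c["R"])@np.array(X)+np.array(c["t"]); return c["fx"]*p[0]/p[2]+c["cx"],c["fy"]*p[1]/p[2]+c["cy"]
def tri(c1,p1,c2,p2):
    o1,d1=ray(c1,*p1);o2,d2=ray(c2,*p2)
    s=np.linalg.lstsq(np.c_[d1,-d2],o2-o1,rcond=None)[0]
    a=o1+s[0]*d1;b=o2+s[1]*d2
    return (a+b)/2,np.linalg.norm(a-b)
E
python3 - <<'E'
from h import *
for n in("scene","top"):
    im=camera(n); cv2.imwrite(f"pics/{n}0.png",im)
    c=calibration(n); print(n,{k:np.round(v,3).tolist() for k,v in c.items()}, (-np.array(c["R"]).T@c["t"]).round(3))
a=cv2.imread("pics/scene0.png");b=cv2.imread("pics/top0.png")
for n,i in(("s",a),("t",b)): cv2.imwrite(f"pics/{n}big.png",cv2.resize(i,(800,600),interpolation=cv2.INTER_CUBIC))
print(get_obs())
E
```

```text
scene {'fx': 389.146, 'fy': 389.146, 'cx': 257.776, 'cy': 196.515, 'R': [[0.167, 0.986, -0.018], [0.699, -0.132, -0.703], [-0.695, 0.105, -0.711]], 't': [-0.064, -0.275, 1.588]} [ 1.307 -0.139  0.935]
top {'fx': 366.984, 'fy': 366.984, 'cx': 252.669, 'cy': 190.725, 'R': [[0.019, -1.0, -0.02], [-0.997, -0.018, -0.073], [0.073, 0.022, -0.997]], 't': [-0.029, 0.516, 0.925]} [ 0.447 -0.04   0.96 ]
{'time_s': 0.1, 'q': array([ 9.04688052e-01,  1.81442467e-01,  1.60788837e+00,  2.00195697e-05,
        1.35378004e+00, -2.06315364e-01]), 'dq': array([-0.00062515, -0.00235013, -0.00246051,  0.00052333, -0.00218491,
        0.00135201]), 'joint_efforts': array([ 5.00196511e-04, -4.45870292e+01, -3.52242637e+01, -2.84376283e-04,
        4.10264300e-03, -8.54682503e-05]), 'eef_pos': array([0.2548489 , 0.51490664, 0.23049738]), 'eef_rot': array([-3.29589568e-04,  2.27878745e-01,  9.73689222e-01, -6.83897803e-04]), 'wrist_force': array([ 0.24285793, -1.29323738,  0.48518088]), 'torque': array([ 0.01518779,  0.05156041, -0.02247142]), 'grasp_force': 0.0, 'opening': 1.0008862330536652}
```

View pics/sbig.png

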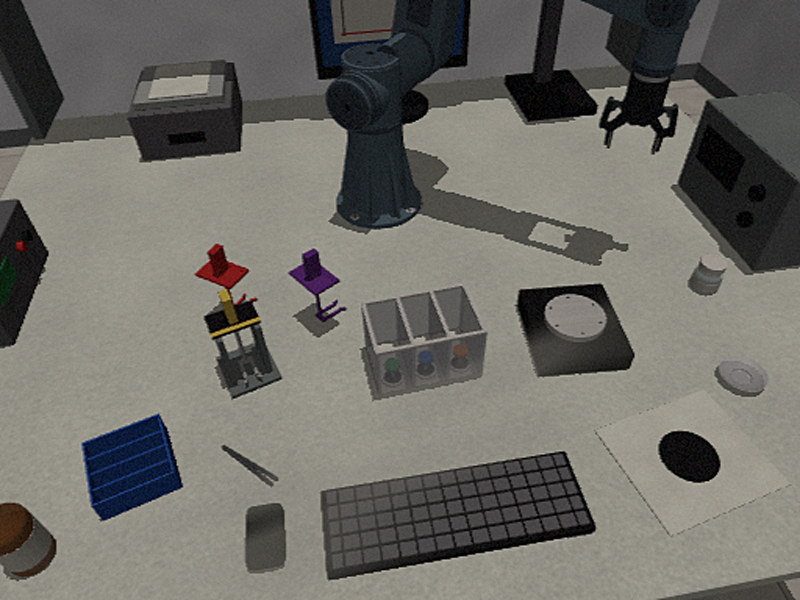

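View pics/tbig.png

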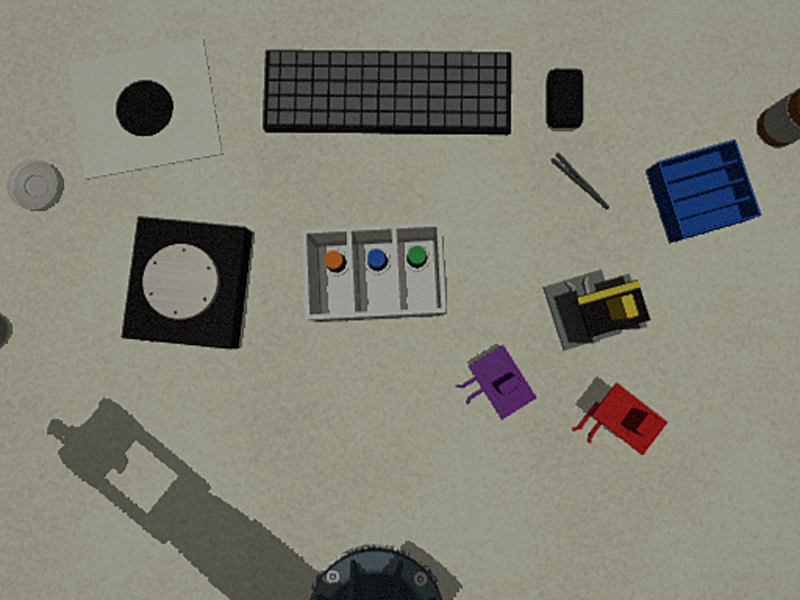

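The picker with the yellow handle is at scene (228,308) and top (628,305), enlarged pixels. The look-alikes are red at top (635,420) and purple at top (503,380), and only the yellow one fits. The blue knob is at top (376,258), in the rack's middle well. The chuck is at top (180,281). I'll confirm this in a crop and measure.

```bash
python3 - <<'E'
from h import *
s=cv2.imread("pics/scene0.png");t=cv2.imread("pics/top0.png")
def cr(i,x,y,w,h): return cv2.resize(i[y:y+h,x:x+w],(400,300),interpolation=cv2.INTER_NEAREST)
m=np.vstack([np.hstack([cr(t,340,165,80,60),cr(s,115,178,80,60)]),np.hstack([cr(t,190,140,100,75),cr(s,220,175,100,75)])])
cv2.imwrite("pics/mosaic.png",m)
for n,i in(("top",t),("scene",s)):
    h=cv2.cvtColor(i,cv2.COLOR_BGR2HSV)
    for k,lo,hi in(("yel",(18,120,60),(35,255,255)),("blue",(100,120,50),(120,255,255))):
        m=cv2.inRange(h,lo,hi); q,l,st,ce=cv2.connectedComponentsWithStats(m)
        for j in range(1,q):
            if st[j,4]>25: print(n,k,st[j],ce[j].round(1))
c=calibration("top")
g=cv2.cvtColor(t,cv2.COLOR_BGR2GRAY)[135:225,75:165]
m=(g>90).astype(np.uint8); m=cv2.morphologyEx(m,cv2.MORPH_CLOSE,np.ones((5,5)))
q,l,st,ce=cv2.connectedComponentsWithStats(m); j=l[45,40]; print("chuck",st[j])
ct,_=cv2.findContours((l==j).astype(np.uint8),0,1); e=cv2.fitEllipse(max(ct,key=len)); print(e)
p=(e[0][0]+75,e[0][1]+135); P=onz(c,*p,0.06); print("chuck",P,"diam",e[1][1]/c["fx"]*(c and 0.9))
E
```

```text
top yel [370 180  39  15 209] [388.9 186.8]
top yel [397 188  12  16 124] [402.7 195.5]
top blue [ 421   90   66   62 2017] [450.3 122.7]
top blue [235 160  12  11 104] [240.5 165. ]
scene yel [140 185  12  22 128] [145.6 195.5]
scene yel [135 203  32  13 100] [149.9 208.9]
scene blue [  53  265   62   68 2421] [ 83.  298.4]
chuck [  16   21   48   48 1800]
((39.69621276855469, 44.49962615966797), (46.2974739074707, 47.66388702392578), 47.956886291503906)
chuck [0.53523306 0.32311456 0.06      ] diam 0.11689201320268544
```

View pics/mosaic.png

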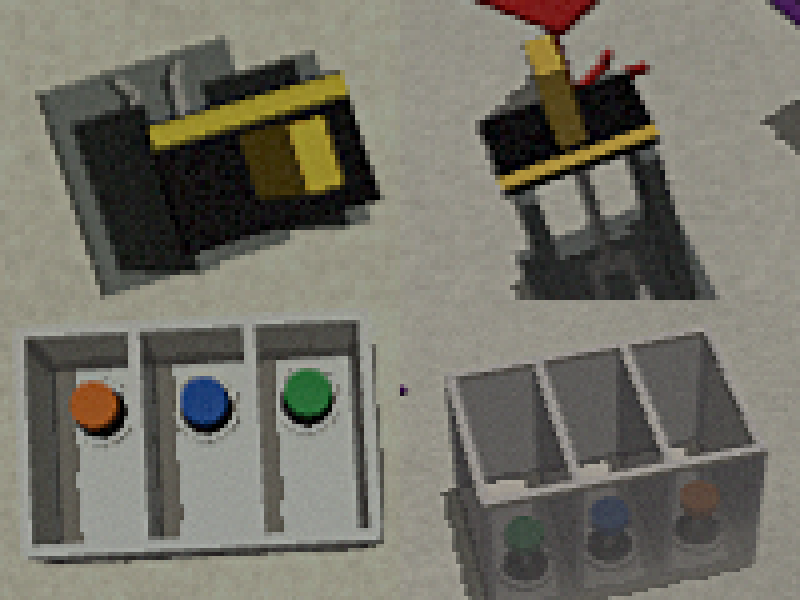

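```bash
python3 - <<'E'
from h import *
T=calibration("top");S=calibration("scene")
A=lambda x,y:(340+x/5-.5,165+y/5-.5)
print("handle top",tri(T,(402.7,195.0),S,(143.7,188.7)))
s1=tri(T,A(150,137),S,(115+500/5-100+20-.5-0,178+185/5-.5)) ; 
# stripe ends: top-left end <-> scene ?
L=A(150,137);Rr=A(345,85)
sl=(115+(505-400)/5-.5,178+185/5-.5); sr=(115+(657-400)/5-.5,178+132/5-.5)
print("stripe ends",tri(T,L,S,sr),tri(T,Rr,S,sl))
h=tri(T,(402.7,195.0),S,(143.7,188.7))[0]; zc=h[2]-.062
a,b=onz(T,*L,zc),onz(T,*Rr,zc);d=a-b;print("collar z",zc,"len",np.linalg.norm(d),"yaw fork",np.degrees(np.arctan2(-d[0],d[1])))
B=lambda x,y:(190+x/4-.5,140+(y-300)/4-.5)
for n,p in dict(TL=(22,337),TR=(362,320),BR=(383,545),BL=(25,560),d1t=(137,333),d1b=(153,553),d2t=(250,326),d2b=(263,548)).items(): print(n,onz(T,*B(*p),.13).round(4))
k=onz(T,240.5,165,.052);print("knob",k)
sk=(220+(610-400)/4-.5,175+(512-300)/4-.5);print(tri(T,(240.5,165),S,sk))
c=onz(T,75+39.7,135+44.5,.06);print("chuck",c,"reproj scene",proj(S,c))
print(calibration("wrist"))
E
```

```text
handle top (array([ 0.499987  , -0.33267708,  0.19882072]), np.float64(0.0003756691505900334))
stripe ends (array([ 0.50966812, -0.28308141,  0.13876888]), np.float64(0.0015655103666537666)) (array([ 0.53457849, -0.36807651,  0.13866806]), np.float64(0.0012662614284053807))
collar z 0.1368207176457667 len 0.09014542629194154 yaw fork 16.00648252380511
TL [0.6025 0.1126 0.13  ]
TR [ 0.6153 -0.082   0.13  ]
BR [ 0.4869 -0.0957  0.13  ]
BL [0.4747 0.1069 0.13  ]
d1t [0.6058 0.0466 0.13  ]
d1b [0.48   0.0343 0.13  ]
d2t [ 0.6109 -0.0181  0.13  ]
d2b [ 0.484  -0.0279  0.13  ]
knob [0.57784282 0.01168504 0.052     ]
(array([0.57788835, 0.01108771, 0.05111189]), np.float64(0.0013019766036078601))
chuck [0.53523229 0.32310504 0.06      ] reproj scene (np.float64(368.32598307390924), np.float64(201.16572121986957))
{'fx': 297.3186396354542, 'fy': 297.3186396354542, 'cx': 252.6712074072172, 'cy': 186.4755363354951, 'R': array([[ 0.44330146,  0.89637205, -0.00098668],
       [ 0.85213279, -0.42108085,  0.31074205],
       [ 0.27812501, -0.13859319, -0.95049377]]), 't': array([-0.57391319, -0.03977956,  0.38035092])}
```

```bash
cat >> h.py <<'E'
def pose():
    o=get_obs(); q=o["eef_rot"]; return np.array(o["eef_pos"]),Ro.from_quat([q[1],q[2],q[3],q[0]]).as_matrix(),o
def plan(p1,yaw,claw,mx=60.,n=None,start=None):
    """straight path; keeps tool down, tool y at yaw deg. Prints rows."""
    p,R,o=pose() if start is None else start
    y=np.radians(yaw); Y=np.array([np.cos(y),np.sin(y),0]); Z=np.array([0,0,-1.]); G=np.c_[np.cross(Y,Z),Y,Z]
    rv=Ro.from_matrix(R.T@G).as_rotvec(); d=np.array(p1)-p
    k=n or int(max(np.ceil(np.linalg.norm(d)*1e3/mx),np.ceil(np.degrees(np.linalg.norm(rv))/10),1))
    rows=[]
    for i in range(k):
        s=R.T@(d/k)*1e3; rows.append(" ".join(f"{v:.3f}" for v in rv/k)+" "+" ".join(f"{v:.1f}" for v in s)+f" {claw}")
        R=R@Ro.from_rotvec(rv/k).as_matrix()
    for i in range(0,k,5): print("; ".join(rows[i:i+5]))
    return np.array(p1),G,None
E
python3 - <<'E'
from h import *
s=plan([.40,.05,.34],-30,1)
print();plan([.5,-.333,.26],-73.7,1,start=s)
E
```

```text
-0.000 0.000 0.163 -33.6 -35.2 -10.9 1; -0.000 0.000 0.163 -38.9 -29.3 -10.9 1; -0.000 0.000 0.163 -43.2 -22.6 -10.9 1; -0.000 0.000 0.163 -46.3 -15.2 -10.9 1; -0.000 0.000 0.163 -48.1 -7.5 -10.9 1
-0.000 0.000 0.163 -48.7 0.4 -10.9 1; -0.000 0.000 0.163 -48.0 8.3 -10.9 1; -0.000 0.000 0.163 -46.0 16.0 -10.9 1; -0.000 0.000 0.163 -42.8 23.3 -11.0 1; -0.000 0.000 0.163 -38.4 30.0 -11.0 1

0.000 0.000 0.109 -40.2 39.7 11.4 1; 0.000 0.000 0.109 -35.7 43.9 11.4 1; 0.000 0.000 0.109 -30.7 47.5 11.4 1; 0.000 0.000 0.109 -25.4 50.5 11.4 1; 0.000 0.000 0.109 -19.7 53.0 11.4 1
0.000 0.000 0.109 -13.8 54.8 11.4 1; 0.000 0.000 0.109 -7.8 56.0 11.4 1
```

Request:
servo_tool(
  commands="0 0 0.163 -33.6 -35.2 -10.9 1; 0 0 0.163 -38.9 -29.3 -10.9 1; 0 0 0.163 -43.2 -22.6 -10.9 1; 0 0 0.163 -46.3 -15.2 -10.9 1; 0 0 0.163 -48.1 -7.5 -10.9 1",
)

```text
time_s: 0.72
eef_pos: [0.3279, 0.2813, 0.2858]
eef_rot: [-0.0, 0.597, 0.802, -0.0]
wrist_force: [0.8, -0.5, 0.3]
opening: 1.003
grasp_force: 0.0
```

Request:
servo_tool(
  commands="0 0 0.163 -48.7 0.4 -10.9 1; 0 0 0.163 -48 8.3 -10.9 1; 0 0 0.163 -46 16 -10.9 1; 0 0 0.163 -42.8 23.3 -11 1; 0 0 0.163 -38.4 30 -11 1",
)

```text
time_s: 1.35
eef_pos: [0.4011, 0.049, 0.3407]
eef_rot: [-0.0, 0.866, 0.5, 0.0]
wrist_force: [0.7, -0.4, -1.0]
opening: 0.998
grasp_force: 0.0
```

Request:
servo_tool(
  commands="0 0 0.109 -40.2 39.7 11.4 1; 0 0 0.109 -35.7 43.9 11.4 1; 0 0 0.109 -30.7 47.5 11.4 1; 0 0 0.109 -25.4 50.5 11.4 1; 0 0 0.109 -19.7 53 11.4 1",
)

```text
time_s: 1.98
eef_pos: [0.4737, -0.2245, 0.2828]
eef_rot: [-0.0, 0.969, 0.249, -0.0]
wrist_force: [1.0, 0.6, -0.4]
opening: 1.003
grasp_force: 0.0
```

Request:
servo_tool(
  commands="0 0 0.109 -13.8 54.8 11.4 1; 0 0 0.109 -7.8 56 11.4 1; 0 0 0 0 0 0 1; 0 0 0 0 0 0 1",
)

```text
time_s: 2.48
eef_pos: [0.5024, -0.3315, 0.2599]
eef_rot: [-0.001, 0.99, 0.144, -0.0]
wrist_force: [-0.3, 0.6, 1.0]
opening: 1.0
grasp_force: 0.0
```

```bash
python3 - <<'E'
from h import *
c=calibration("wrist"); im=camera("wrist"); cv2.imwrite("pics/w1.png",im)
h=cv2.cvtColor(im,cv2.COLOR_BGR2HSV);m=cv2.inRange(h,(18,120,60),(35,255,255))
q,l,st,ce=cv2.connectedComponentsWithStats(m)
for j in range(1,q):
    if st[j,4]>40: print(st[j],ce[j],onz(c,*ce[j],.199,True),onz(c,*ce[j],.137,True))
plan([.5,-.333,.15],-73.7,1)
E
```

```text
[ 205  153   99   13 1190] [254.43529412 159.1907563 ] [ 0.53379934 -0.32308643  0.199     ] [ 0.52021832 -0.32735781  0.137     ]
[ 244  170   22   56 1132] [254.4770318  197.99558304] [ 0.50600604 -0.33145059  0.199     ] [ 0.48396624 -0.33826757  0.137     ]
-0.000 0.000 0.003 -1.6 0.6 55.3 1; -0.000 0.000 0.003 -1.6 0.6 55.3 1
```

View pics/w1.png

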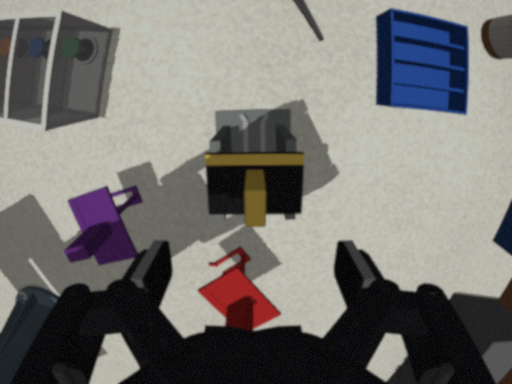

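The wrist view shows the yellow handle at (254,198), its stripe level at (254,159), with red and purple well apart. I'll refine the handle's x from its edges.

```bash
python3 - <<'E'
from h import *
c=calibration("wrist"); im=cv2.imread("pics/w1.png")
print(im[150:232:1,254].tolist()[::2])
for v in(226.,): print("top back",onz(c,254.5,v,.199,True))
for v in(153,166,): print("stripe",onz(c,254.5,v,.137,True))
print("collar back",onz(c,225,214,.137,True),onz(c,285,214,.137,True))
E
```

```text
[[54, 55, 53], [32, 39, 37], [31, 78, 93], [42, 96, 117], [40, 95, 116], [41, 97, 117], [42, 96, 116], [34, 81, 99], [17, 25, 27], [10, 18, 19], [27, 62, 74], [28, 69, 84], [26, 66, 81], [24, 66, 81], [29, 69, 84], [28, 69, 83], [29, 68, 84], [25, 66, 82], [28, 69, 84], [31, 71, 85], [35, 84, 101], [41, 94, 114], [42, 98, 116], [40, 95, 115], [43, 99, 116], [39, 96, 115], [41, 96, 114], [41, 96, 116], [38, 94, 114], [39, 95, 114], [45, 100, 119], [41, 97, 116], [36, 93, 113], [44, 98, 118], [43, 98, 118], [43, 99, 117], [41, 95, 114], [43, 96, 116], [101, 128, 137], [156, 168, 170], [135, 144, 145]]
top back [ 0.48424102 -0.33772674  0.199     ]
stripe [ 0.52599803 -0.32544619  0.137     ]
stripe [ 0.51424555 -0.32897763  0.137     ]
collar back [ 0.45975417 -0.31522813  0.137     ] [ 0.4765794  -0.37151917  0.137     ]
```

Request:
servo_tool(
  commands="0 0 0.003 -1.6 1.3 40 1; 0 0 0.003 -1.6 1.3 40 1; 0 0 0 0 0 30 1; 0 0 0 0 0 0 0; 0 0 0 0 0 0 0",
)

```text
time_s: 3.15
eef_pos: [0.5014, -0.3353, 0.1529]
eef_rot: [0.001, 0.99, 0.142, 0.001]
wrist_force: [0.3, -0.2, 0.2]
opening: 0.604
grasp_force: 0.0
```

Request:
servo_tool(
  commands="0 0 0 0 0 0 0; 0 0 0 0 0 0 0; 0 0 0 0 0 0 0; 0 0 0 0 0 0 0",
)

```text
time_s: 3.65
eef_pos: [0.5012, -0.3359, 0.1525]
eef_rot: [0.001, 0.99, 0.141, 0.001]
wrist_force: [-1.0, 1.5, 6.1]
opening: 0.175
grasp_force: 59.6
```

Request:
servo_tool(
  commands="0 0 0 0 0 -20 0; 0 0 0 0 0 -35 0; 0 0 0 0 0 -40 0; 0 0 0 0 0 -40 0; 0 0 0 0 0 -35 0",
)

```text
time_s: 4.28
eef_pos: [0.5003, -0.3353, 0.3235]
eef_rot: [0.001, 0.99, 0.141, 0.0]
wrist_force: [-0.3, -1.4, -2.0]
opening: 0.18
grasp_force: 58.6
```

```bash
python3 - <<'E'
from h import *
p,R,o=pose();print(p,o["wrist_force"],o["opening"],o["grasp_force"],R.round(3))
plan([.503,.0063,.325],-86,0,mx=50)
E
```

```text
[ 0.50032804 -0.33532721  0.32352699] [-0.27549149 -1.39003564 -2.04261327] 0.17962971379833578 58.568172454833984 [[ 0.96   0.279  0.001]
 [ 0.279 -0.96  -0.001]
 [ 0.001  0.001 -1.   ]]
0.000 -0.000 0.030 14.0 -46.8 -0.3 0; 0.000 -0.000 0.030 12.6 -47.2 -0.3 0; 0.000 -0.000 0.030 11.1 -47.5 -0.3 0; 0.000 -0.000 0.030 9.7 -47.8 -0.2 0; 0.000 -0.000 0.030 8.2 -48.1 -0.2 0
0.000 -0.000 0.030 6.7 -48.3 -0.2 0; 0.000 -0.000 0.030 5.3 -48.5 -0.2 0
```

Request:
servo_tool(
  commands="0 0 0.03 14 -46.8 0 0; 0 0 0.03 12.6 -47.2 0 0; 0 0 0.03 11 -47.5 0 0; 0 0 0.03 9.7 -47.8 0 0; 0 0 0.03 8.2 -48 0 0",
)

```text
time_s: 4.9
eef_pos: [0.5018, -0.0899, 0.3218]
eef_rot: [0.0, 0.998, 0.066, 0.0]
wrist_force: [0.5, 0.1, -1.7]
opening: 0.183
grasp_force: 59.1
```

Request:
servo_tool(
  commands="0 0 0.03 6.7 -48.3 0 0; 0 0 0.03 5.3 -48.5 0 0; 0 0 0 0 0 12 0; 0 0 0 0 0 0 0; 0 0 0 0 0 0 0",
)

```text
time_s: 5.52
eef_pos: [0.5027, 0.0051, 0.309]
eef_rot: [0.0, 0.999, 0.036, -0.0]
wrist_force: [0.8, -0.7, -1.4]
opening: 0.176
grasp_force: 59.3
```

```bash
python3 - <<'E'
from h import *
p,R,o=pose();print(p,R.round(3).tolist(),o["opening"])
cv2.imwrite("pics/t2.png",camera("top"));cv2.imwrite("pics/s2.png",camera("scene"));cv2.imwrite("pics/w2.png",camera("wrist"))
s=cv2.imread("pics/s2.png");w=cv2.imread("pics/w2.png")
cv2.imwrite("pics/m2.png",np.hstack([cv2.resize(s[90:270,210:330],(400,600),interpolation=cv2.INTER_NEAREST),cv2.resize(w[0:300,156:356],(400,600),interpolation=cv2.INTER_NEAREST)]))
E
```

```text
[0.50267878 0.00507585 0.30896505] [[0.997, 0.071, -0.0], [0.071, -0.997, -0.0], [-0.0, 0.0, -1.0]] 0.17578090109098082
```

View pics/m2.png

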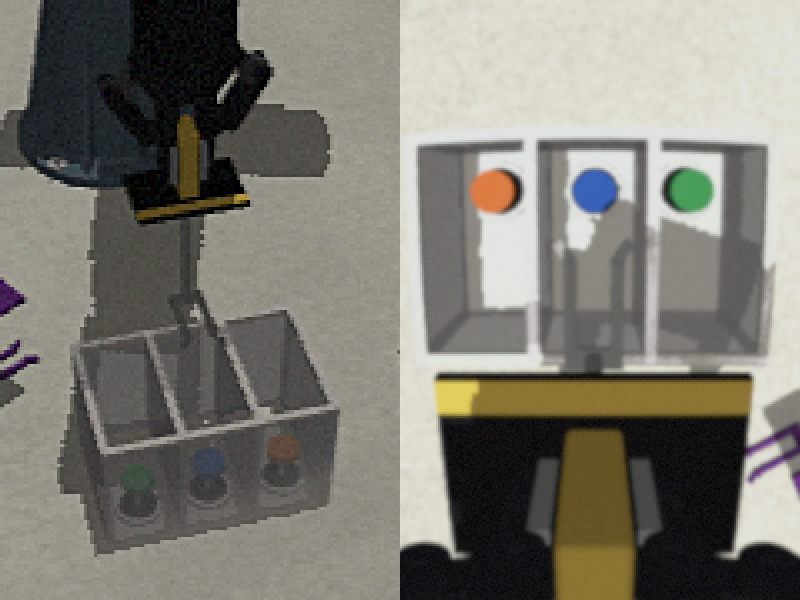

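```bash
python3 - <<'E'
from h import *
c=calibration("wrist"); w=cv2.imread("pics/w2.png"); p,R,o=pose()
U=lambda x,y:(156+(x-400)/2-.25,y/2-.25)
cv2.imwrite("pics/w2c.png",cv2.resize(w[55:205,150:350],(800,600),interpolation=cv2.INTER_CUBIC))
h=cv2.cvtColor(w,cv2.COLOR_BGR2HSV);m=cv2.inRange(h,(100,120,50),(120,255,255));m[:, :200]=0;m[150:]=0
q,l,st,ce=cv2.connectedComponentsWithStats(m);j=1+np.argmax(st[1:,4]);k=onz(c,*ce[j],.052,True)
print(st[j],ce[j],"knob",k)
for n,pt in dict(d1t=(531,143),d1b=(531,357),d2t=(653,143),d2b=(650,360),fl=(425,355),fr=(765,362)).items(): print(n,onz(c,*U(*pt),.13,True).round(4))
T=lambda X:(R.T@(X-p)*1e3).round(1)
print("knob in tool",T(k),"tips",T(onz(c,*U(570,243),.177,True)),T(onz(c,*U(625,240),.177,True)))
E
```

```text
[497  50  15  64 719] [505.69680111  78.27121001] knob [ 0.67941931 -0.42183491  0.052     ]
d1t [0.6026 0.0458 0.13  ]
d1b [0.4838 0.0395 0.13  ]
d2t [ 0.6072 -0.0188  0.13  ]
d2b [ 0.4868 -0.0279  0.13  ]
fl [0.4808 0.1017 0.13  ]
fr [ 0.4907 -0.0956  0.13  ]
knob in tool [145.7 438.4 257.2] tips [ 52.3 -11.1 132. ] [ 53.7  14.3 132. ]
```

View pics/w2c.png

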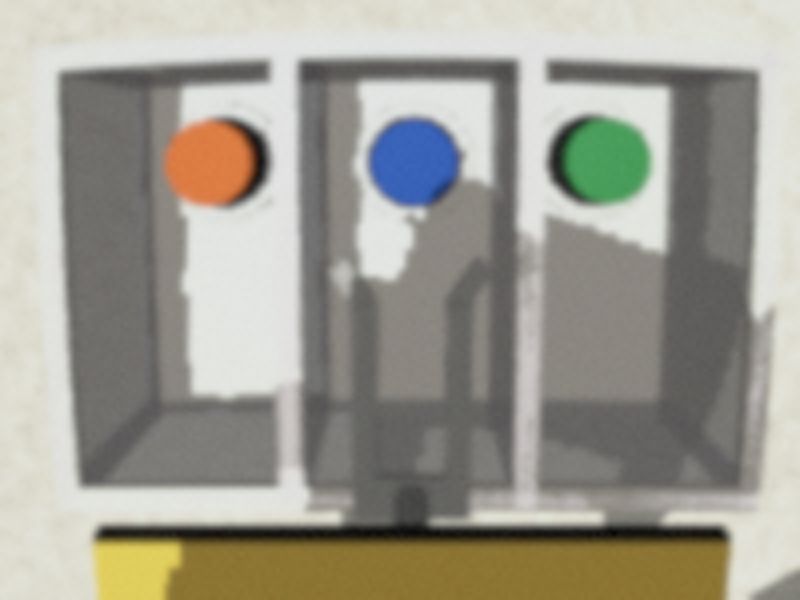

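```bash
python3 - <<'E'
from h import *
c=calibration("wrist"); p,R,o=pose()
U=lambda x,y:(150+x/4-.4,55+y/4-.4)
T=lambda X:(R.T@(X-p)*1e3).round(1)
k=onz(c,*U(414,162),.052,True);print("knob",k,T(k))
for n,pt,z in (("tipL",(335,262),.177),("tipR",(485,262),.177),("slotL",(378,400),.177),("slotR",(447,400),.177),("rod",(411,495),.18),("slotback",(411,475),.177),
 ("fwallin",(410,487),.13),("bwallin",(410,62),.13),("lwF",(302,480),.13),("lwB",(300,65),.13),("rwF",(513,480),.13),("rwB",(517,65),.13)):
    X=onz(c,*U(*pt),z,True);print(n,X.round(4),T(X))
E
```

```text
knob [0.57807023 0.01006486 0.052     ] [ 75.3   0.4 257. ]
tipL [0.5549 0.0268 0.177 ] [ 53.4 -17.9 132. ]
tipR [ 0.5574 -0.0077  0.177 ] [ 53.4  16.7 132. ]
slotL [0.5229 0.0147 0.177 ] [ 20.7  -8.2 132. ]
slotR [ 0.5241 -0.0015  0.177 ] [ 20.7   8.1 132. ]
rod [0.501  0.0053 0.18  ] [ -1.8  -0.4 129. ]
slotback [0.5051 0.0056 0.177 ] [  2.3  -0.4 132. ]
fwallin [0.4885 0.0048 0.13  ] [-14.4  -0.7 179. ]
bwallin [0.6058 0.0132 0.13  ] [103.2  -0.7 179.1]
lwF [0.4884 0.0353 0.13  ] [-12.3 -31.2 179. ]
lwB [0.6032 0.0423 0.13  ] [102.7 -29.9 179. ]
rwF [ 0.4927 -0.024   0.13  ] [-12.3  28.3 179. ]
rwB [ 0.6073 -0.0152  0.13  ] [102.7  27.6 179.1]
```

Request:
servo_tool(
  commands="0 0 0 0 0.4 0 0; 0 0 0 0 0 30 0; 0 0 0 0 0 30 0; 0 0 0 0 0 30 0; 0 0 0 0 0 25 0",
)

```text
time_s: 6.3
eef_pos: [0.5024, 0.0055, 0.1926]
eef_rot: [-0.0, 0.999, 0.036, -0.0]
wrist_force: [0.3, -0.2, -1.0]
opening: 0.178
grasp_force: 59.5
```

Request:
servo_tool(
  commands="0 0 0 0 0 16 0; 0 0 0 0 0 10 0; 0 0 0 0 0 5 0; 0 0 0 0 0 0 0",
)

```text
time_s: 6.8
eef_pos: [0.5029, 0.0057, 0.163]
eef_rot: [0.0, 0.999, 0.036, 0.0]
wrist_force: [-0.8, -0.9, -2.3]
opening: 0.179
grasp_force: 59.4
```

```bash
python3 - <<'E'
from h import *
p,R,o=pose();print(p,o["wrist_force"],R[:,0].round(4))
c=calibration("wrist");w=camera("wrist");cv2.imwrite("pics/w3.png",w);cv2.imwrite("pics/w3c.png",cv2.resize(w[0:225,100:400],(800,600),interpolation=cv2.INTER_CUBIC))
E
```

```text
[0.50293571 0.00567463 0.162986  ] [-0.8478887  -0.88550144 -2.29885962] [9.974e-01 7.270e-02 4.000e-04]
```

View pics/w3c.png

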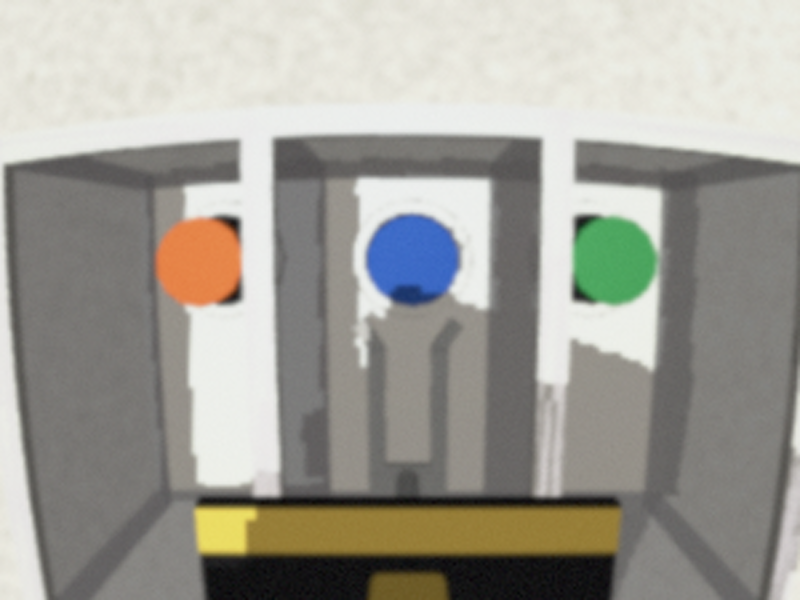

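The fork stands free in the well, tines centred at (409,380), with the blue knob at (412,258) just ahead. I'll slide it forward, then lift.

Request:
servo_tool(
  commands="0 0 0 8 0.8 0 0; 0 0 0 12 0 0 0; 0 0 0 12 0 0 0; 0 0 0 9 0 0 0; 0 0 0 5 0 0 0",
)

```text
time_s: 7.48
eef_pos: [0.5492, 0.0084, 0.1625]
eef_rot: [-0.0, 0.999, 0.037, -0.0]
wrist_force: [0.0, 0.4, -1.7]
opening: 0.18
grasp_force: 59.4
```

Request:
servo_tool(
  commands="0 0 0 0 0 0 0; 0 0 0 0 0 -5 0; 0 0 0 0 0 -5 0; 0 0 0 0 0 -5 0; 0 0 0 0 0 0 0",
)

```text
time_s: 8.1
eef_pos: [0.549, 0.0082, 0.1785]
eef_rot: [0.0, 0.999, 0.036, 0.001]
wrist_force: [-0.1, 1.1, -2.7]
opening: 0.18
grasp_force: 59.3
```

```bash
python3 - <<'E'
from h import *
p,R,o=pose();print(p,o["wrist_force"],R[:,0].round(4))
w=camera("wrist");s=camera("scene");cv2.imwrite("pics/m4.png",np.vstack([cv2.resize(w[0:225,80:380],(400,300)),cv2.resize(s[130:250,210:370],(400,300))]))
E
```

```text
[0.54895087 0.00822043 0.1784707 ] [-0.07894363  1.12647075 -2.71370255] [0.9974 0.0727 0.0013]
```

View pics/m4.png

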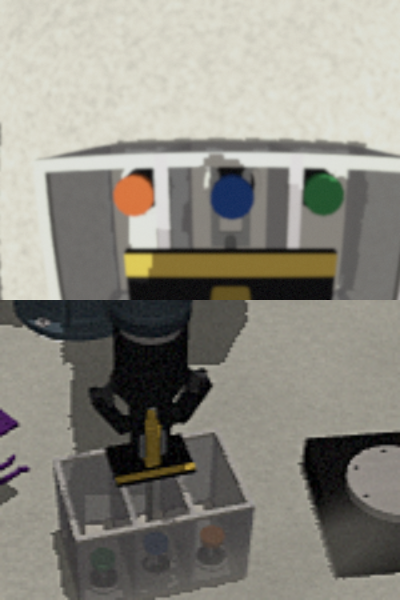

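Request:
servo_tool(
  commands="0 0 0 0 0 -8 0; 0 0 0 0 0 -14 0; 0 0 0 0 0 -18 0; 0 0 0 0 0 -20 0; 0 0 0 0 0 -20 0",
)

```text
time_s: 8.82
eef_pos: [0.5489, 0.0083, 0.2599]
eef_rot: [0.0, 0.999, 0.036, 0.001]
wrist_force: [-0.9, -0.7, -3.2]
opening: 0.177
grasp_force: 59.3
```

Request:
servo_tool(
  commands="0 0 0 0 0 -20 0; 0 0 0 0 0 -20 0; 0 0 0 0 0 -18 0; 0 0 0 0 0 -12 0; 0 0 0 0 0 -6 0",
)

```text
time_s: 9.45
eef_pos: [0.5488, 0.0083, 0.3346]
eef_rot: [0.0, 0.999, 0.036, 0.0]
wrist_force: [0.4, 0.6, -3.4]
opening: 0.179
grasp_force: 59.3
```

Request:
servo_tool(
  commands="0 0 0 0 0 0 0; 0 0 0 0 0 0 0; 0 0 0 0 0 0 0",
)

```text
time_s: 9.82
eef_pos: [0.5483, 0.0084, 0.3329]
eef_rot: [-0.0, 0.999, 0.036, -0.001]
wrist_force: [-0.2, -0.5, -2.2]
opening: 0.179
grasp_force: 59.3
```

```bash
python3 - <<'E'
from h import *
p,R,o=pose();print(p,o["wrist_force"],R[:,0].round(4))
T=calibration("top");S=calibration("scene");W=calibration("wrist")
w=camera("wrist");s=camera("scene")
cv2.imwrite("pics/w5.png",w);cv2.imwrite("pics/s5.png",s)
z=p[2]-.1655+.044
h=cv2.cvtColor(w,cv2.COLOR_BGR2HSV);m=cv2.inRange(h,(100,120,50),(120,255,255))
q,l,st,ce=cv2.connectedComponentsWithStats(m)
for j in range(1,q):
    if st[j,4]>60: X=onz(W,*ce[j],z,True);print(st[j],X,R.T@(X-p)*1e3)
cv2.imwrite("pics/m5.png",np.vstack([cv2.resize(w[0:225,80:380],(400,300)),cv2.resize(s[90:210,210:370],(400,300))]))
E
```

```text
[0.54832961 0.00836813 0.33293155] [-0.21594052 -0.47677961 -2.18564167] [ 0.9974  0.0727 -0.0013]
[ 489   72   23   66 1263] [ 0.66197274 -0.26845164  0.21143155] [ 93.37429411 284.39543941 121.27107583]
[239 131  31  33 802] [0.57808244 0.00972779 0.21143155] [ 29.93188023   0.85284558 121.46062945]
```

View pics/m5.png

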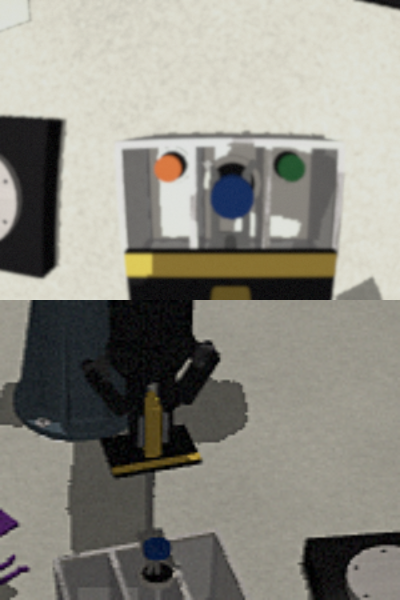

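Request:
servo_tool(
  commands="0 0 0 -1.6 -8 0 0; 0 0 0 -1.6 -16 0 0; 0 0 0 -1.6 -24 0 0; 0 0 0 -1.6 -30 0 0; 0 0 0 -1.6 -34 0 0",
)

```text
time_s: 10.55
eef_pos: [0.532, 0.1212, 0.3338]
eef_rot: [-0.0, 0.999, 0.036, 0.0]
wrist_force: [-0.4, 0.8, -2.4]
opening: 0.179
grasp_force: 59.3
```

Request:
servo_tool(
  commands="0 0 0 -1.6 -34 0 0; 0 0 0 -1.6 -34 0 0; 0 0 0 -1.6 -34 0 0; 0 0 0 -1.6 -34 0 0; 0 0 0 -1.6 -28 0 0",
)

```text
time_s: 11.18
eef_pos: [0.5115, 0.2849, 0.3338]
eef_rot: [-0.0, 0.999, 0.037, -0.0]
wrist_force: [0.6, 0.6, -2.5]
opening: 0.18
grasp_force: 59.3
```

Request:
servo_tool(
  commands="0 0 0 -1.6 -20 0 0; 0 0 0 -1.6 -12 0 0; 0 0 0 -1.1 -7.7 0 0; 0 0 0 0 0 0 0; 0 0 0 0 0 0 0",
)

```text
time_s: 11.8
eef_pos: [0.5057, 0.321, 0.3337]
eef_rot: [0.0, 0.999, 0.036, 0.0]
wrist_force: [0.0, -0.8, -2.3]
opening: 0.181
grasp_force: 59.3
```

```bash
cat >> h.py <<'E'
def knob(z):
    p,R,o=pose();W=calibration("wrist");w=camera("wrist")
    h=cv2.cvtColor(w,cv2.COLOR_BGR2HSV);m=cv2.inRange(h,(100,120,40),(120,255,255));m[:,:180]=0;m[:,330:]=0
    q,l,st,ce=cv2.connectedComponentsWithStats(m)
    for j in range(1,q):
        if st[j,4]>100: X=onz(W,*ce[j],z,True);print("knob",st[j],X.round(4),(R.T@(X-p)*1e3).round(1))
    return w
E
python3 - <<'E'
from h import *
p,R,o=pose();print(p,o["wrist_force"],R.round(4).tolist())
w=knob(p[2]-.1215);cv2.imwrite("pics/w6.png",w);W=calibration("wrist")
g=cv2.cvtColor(w,cv2.COLOR_BGR2GRAY)
for z in (.06,):
  for a in np.arange(0,360,45): # scan radially for chuck edge about (.535,.323)
    b=None
    for r in np.arange(.04,.085,.001):
        X=np.array([.535+r*np.cos(np.radians(a)),.323+r*np.sin(np.radians(a)),z]);C=W["R"]@X+W["t"];th=np.arctan2(np.hypot(C[0],C[1]),C[2]);ph=np.arctan2(C[1],C[0])
        u,v=W["cx"]+W["fx"]*th*np.cos(ph),W["cy"]+W["fy"]*th*np.sin(ph)
        val=int(g[int(round(v)),int(round(u))]) if 0<=v<384 and 0<=u<512 else -1
        if val>=0 and val<60 and b is None: b=r
    print(a,b)
E
```

```text
[0.50567515 0.32103183 0.33371054] [ 0.04975867 -0.80647205 -2.33035804] [[0.9974, 0.0719, 0.0001], [0.0719, -0.9974, -0.0003], [0.0, 0.0003, -1.0]]
knob [239 130  31  34 820] [0.5356 0.3221 0.2122] [ 29.9   1.  121.5]
0 0.06100000000000002
45 0.06000000000000002
90 0.06000000000000002
135 0.06200000000000002
180 0.04
225 0.06300000000000003
270 0.06200000000000002
315 0.06400000000000003
```

Request:
servo_tool(
  commands="0 0 0 0 0 8 0; 0 0 0 0 0 14 0; 0 0 0 0 0 18 0; 0 0 0 0 0 18 0; 0 0 0 0 0 16 0",
)

```text
time_s: 12.48
eef_pos: [0.505, 0.3215, 0.2577]
eef_rot: [0.0, 0.999, 0.036, -0.001]
wrist_force: [-0.0, -0.4, -2.7]
opening: 0.179
grasp_force: 59.4
```

Request:
servo_tool(
  commands="0 0 0 0 0 12 0; 0 0 0 0 0 8 0; 0 0 0 0 0 5 0; 0 0 0 0 0 3 0; 0 0 0 0 0 0 0",
)

```text
time_s: 13.1
eef_pos: [0.5055, 0.3217, 0.2319]
eef_rot: [-0.0, 0.999, 0.036, 0.0]
wrist_force: [-0.4, -0.1, -2.8]
opening: 0.175
grasp_force: 59.3
```

Request:
servo_tool(
  commands="0 0 0 0 0 2 0; 0 0 0 0 0 2 0; 0 0 0 0 0 2 0; 0 0 0 0 0 2 0; 0 0 0 0 0 2 0",
)

```text
time_s: 13.72
eef_pos: [0.5055, 0.3217, 0.2216]
eef_rot: [-0.0, 0.999, 0.036, 0.0]
wrist_force: [0.9, -0.8, -1.0]
opening: 0.18
grasp_force: 59.3
```

Request:
servo_tool(
  commands="0 0 0 0 0 2 0; 0 0 0 0 0 0 0; 0 0 0 0 0 0 0",
)

```text
time_s: 14.1
eef_pos: [0.5054, 0.3217, 0.2198]
eef_rot: [-0.0, 0.999, 0.036, 0.0]
wrist_force: [0.5, -0.3, -1.3]
opening: 0.182
grasp_force: 59.3
```

```bash
python3 - <<'E'
from h import *
p,R,o=pose();print(p,o["wrist_force"],R.round(4).tolist())
w=knob(.104);s=camera("scene")
cv2.imwrite("pics/m7.png",np.hstack([cv2.resize(w[0:225,150:350],(400,450)),cv2.resize(s[120:240,320:430],(400,450))]))
S=calibration("scene");print("expected knob in scene",proj(S,[.5355,.322,.104]),"lifted 4mm",proj(S,[.5355,.322,.108]))
h=cv2.cvtColor(s,cv2.COLOR_BGR2HSV);m=cv2.inRange(h,(100,110,40),(122,255,255));m[:,:300]=0;m[:130]=0;m[260:]=0
print(cv2.connectedComponentsWithStats(m)[2:])
E
```

```text
[0.50544416 0.32173741 0.21978721] [ 0.50823727 -0.31025578 -1.31694057] [[0.9973, 0.0728, 0.0001], [0.0728, -0.9973, 0.0], [0.0001, -0.0, -1.0]]
knob [239 126  32  34 842] [0.5405 0.3225 0.104 ] [ 35.    1.8 115.8]
expected knob in scene (np.float64(370.6821935889898), np.float64(191.1681673036435)) lifted 4mm (np.float64(370.93154682832295), np.float64(190.22269953998085))
(array([[     0,      0,    512,    384, 196538],
       [   367,    189,     10,      9,     70]], dtype=int32), array([[255.45879168, 191.4994047 ],
       [371.2       , 193.17142857]]))
```

```bash
python3 - <<'E'
from h import *
p,R,o=pose();W=calibration("wrist")
def pw(X):
    C=W["R"]@X+W["t"];th=np.arctan2(np.hypot(C[0],C[1]),C[2]);ph=np.arctan2(C[1],C[0]);return W["cx"]+W["fx"]*th*np.cos(ph),W["cy"]+W["fy"]*th*np.sin(ph)
print("cam in tool",R.T@(-W["R"].T@W["t"]-p)*1e3)
for t in((30,1,121.5),(30,1,115.8),(35,1.8,115.8),(35,1.8,121.5)): print(t,np.round(pw(p+R@(np.array(t)/1e3)),1))
E
```

```text
cam in tool [ 7.91897811e+01  1.07266884e-01 -1.42843607e+02]
(30, 1, 121.5) [253.8 146.9]
(30, 1, 115.8) [253.9 148.1]
(35, 1.8, 115.8) [254.8 142.6]
(35, 1.8, 121.5) [254.7 141.5]
```

View pics/m7.png

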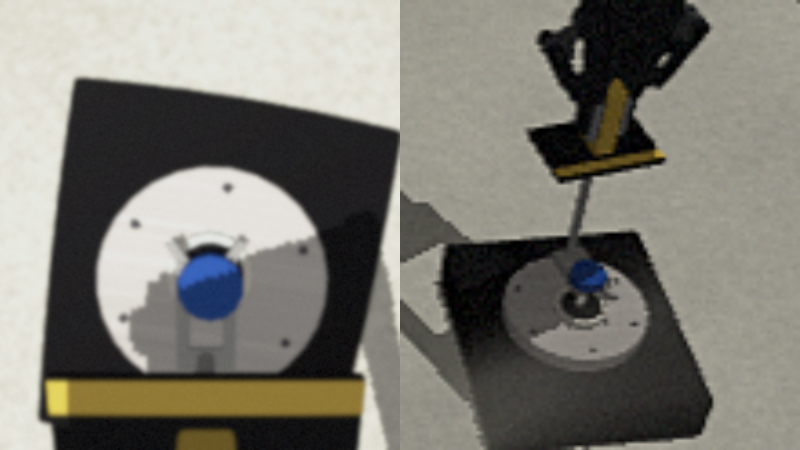

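```bash
python3 - <<'E'
from h import *
p,R,o=pose();w=camera("wrist");cv2.imwrite("pics/w8.png",w)
for n in("w3","w6","w8"):
    i=cv2.imread(f"pics/{n}.png");h=cv2.cvtColor(i,cv2.COLOR_BGR2HSV)
    m=cv2.inRange(h,(18,120,60),(35,255,255));q,l,st,ce=cv2.connectedComponentsWithStats(m)
    print(n,[(st[j].tolist(),ce[j].round(1).tolist()) for j in range(1,q) if st[j,4]>300])
    m=cv2.inRange(h,(100,120,40),(120,255,255));m[:,:180]=0;m[:,330:]=0
    ct=max(cv2.findContours(m,0,1)[0],key=len);print(" knob ell",np.round(np.hstack([np.array(x).ravel() for x in cv2.fitEllipse(ct)]),1))
W=calibration("wrist");g=cv2.cvtColor(w,cv2.COLOR_BGR2GRAY)
print("col254 rows 80-135",g[80:135,254].tolist())
f=[]
for _ in range(8): camera("top"); f.append(get_obs()["wrist_force"])
print(np.mean(f,0))
S=calibration("scene")
for X in([.5355,.323,.066],[.5355,.323,.104],[.5405,.3225,.104]): print(X,proj(S,X))
s=camera("scene");print(cv2.cvtColor(s,cv2.COLOR_BGR2HSV)[186:206,371].tolist())
E
```

```text
w3 [([174, 189, 158, 20, 2983], [251.5, 198.8]), ([232, 215, 42, 111, 4021], [252.7, 271.8])]
 knob ell [254.2  96.8  31.7  32.3 105.6]
w6 [([174, 189, 158, 20, 2905], [252.0, 198.7]), ([233, 215, 41, 111, 3964], [252.7, 271.6])]
 knob ell [253.9 147.   30.5  32.6   2.5]
w8 [([172, 189, 160, 20, 2957], [250.7, 198.7]), ([233, 215, 41, 111, 3976], [252.7, 271.5])]
 knob ell [254.7 142.5  30.9  32.9   1.7]
col254 rows 80-135 [36, 38, 67, 132, 191, 222, 227, 228, 227, 228, 226, 226, 229, 230, 227, 228, 228, 226, 226, 227, 228, 226, 227, 226, 227, 227, 227, 226, 227, 226, 226, 226, 227, 227, 224, 216, 213, 224, 231, 230, 215, 152, 79, 40, 22, 24, 36, 61, 80, 93, 95, 97, 96, 98, 97]
[-0.25358583  0.13932442 -1.96631525]
[0.5355, 0.323, 0.066] (np.float64(368.6814319806201), np.float64(199.88411766130815))
[0.5355, 0.323, 0.104] (np.float64(370.99835984888625), np.float64(191.12503326239118))
[0.5405, 0.3225, 0.104] (np.float64(371.45300765880137), np.float64(192.29106490926148))
[[30, 18, 29], [30, 22, 47], [17, 38, 61], [110, 160, 62], [109, 255, 61], [110, 227, 55], [111, 167, 64], [108, 197, 53], [109, 192, 113], [111, 184, 125], [115, 132, 60], [111, 186, 63], [17, 41, 44], [10, 17, 46], [0, 13, 38], [75, 21, 24], [156, 47, 27], [30, 41, 31], [15, 43, 24], [21, 24, 136]]
```

```bash
python3 - <<'E'
from h import *
W=calibration("wrist");p,R,o=pose();T=lambda X:(R.T@(X-p)*1e3).round(1)
for n,v,z in(("chuck edge",83,.06),("foot edge",115.5,.066),("foot edge as bottom",115.5,.06),("wafer edge",121.5,.067),("knob c",142.5,.104)): X=onz(W,254,v,z,True);print(n,X.round(4),T(X))
i=cv2.imread("pics/w8.png");g=cv2.cvtColor(i,cv2.COLOR_BGR2GRAY)
w6=cv2.cvtColor(cv2.imread("pics/w6.png"),cv2.COLOR_BGR2GRAY);print(w6[100:135,254].tolist())
E
```

```text
chuck edge [0.5938 0.327  0.06  ] [ 88.6   1.2 159.7]
foot edge [0.5613 0.3246 0.066 ] [ 55.9   1.2 153.7]
foot edge as bottom [0.5608 0.3245 0.06  ] [ 55.5   1.2 159.7]
wafer edge [0.5553 0.3241 0.067 ] [ 50.    1.2 152.7]
knob c [0.5404 0.3232 0.104 ] [ 35.1   1.1 115.7]
[223, 223, 223, 221, 222, 222, 221, 222, 219, 202, 164, 135, 124, 120, 126, 128, 153, 195, 222, 225, 211, 161, 92, 47, 32, 29, 21, 23, 18, 16, 26, 36, 48, 68, 82]
```

The carrier stands upright, with its foot about 4 mm from the chuck centre. I'll lower the fork a bit more for lip clearance, then withdraw.

Request:
servo_tool(
  commands="0 0 0 0 0 2 0; 0 0 0 0 0 2 0; 0 0 0 0 0 0 0; 0 0 0 -3 1 0 0; 0 0 0 -6 0 0 0",
)

```text
time_s: 15.32
eef_pos: [0.4963, 0.3199, 0.2157]
eef_rot: [0.0, 0.999, 0.036, -0.0]
wrist_force: [0.7, 0.4, -0.8]
opening: 0.179
grasp_force: 59.4
```

Request:
servo_tool(
  commands="0 0 0 -8 0 0 0; 0 0 0 -10 0 0 0; 0 0 0 -12 0 0 0; 0 0 0 -14 0 0 0; 0 0 0 -12 0 0 0",
)

```text
time_s: 15.95
eef_pos: [0.4395, 0.3159, 0.2157]
eef_rot: [-0.0, 0.999, 0.037, -0.0]
wrist_force: [-0.4, -0.2, -1.7]
opening: 0.178
grasp_force: 59.4
```

```bash
python3 - <<'E'
from h import *
p,R,o=pose();print(p,o["wrist_force"])
w=knob(.104);cv2.imwrite("pics/w9.png",w)
W=calibration("wrist")
i=cv2.cvtColor(w,cv2.COLOR_BGR2HSV);m=cv2.inRange(i,(100,120,40),(120,255,255));print(np.argwhere(m[:, 180:330]).mean(0)+[0,180])
E
```

```text
[0.43953107 0.31594734 0.21574774] [-0.35233673 -0.15954724 -1.71548138]
knob [237  54  34  34 890] [0.5372 0.3223 0.104 ] [ 97.9   0.8 111.7]
[ 70.34382022 253.74269663]
```

Request:
servo_tool(
  commands="0 0 0 0 0 -20 0; 0 0 0 0 0 -35 0; 0 0 0 0 0 -40 0; 0 0 0 0 0 -35 0; 0 0 0 0 0 -20 0",
)

```text
time_s: 16.62
eef_pos: [0.441, 0.3162, 0.3682]
eef_rot: [-0.001, 0.999, 0.036, 0.002]
wrist_force: [-0.1, 1.1, -2.2]
opening: 0.181
grasp_force: 59.4
```

```bash
python3 - <<'E'
from h import *
plan([.501,-.3356,.345],-73.75,0,mx=52)
E
```

```text
-0.000 -0.000 -0.016 0.9 50.3 1.7 0; -0.000 -0.000 -0.016 0.1 50.4 1.7 0; -0.000 -0.000 -0.016 -0.7 50.3 1.7 0; -0.000 -0.000 -0.016 -1.5 50.3 1.7 0; -0.000 -0.000 -0.016 -2.3 50.3 1.7 0
-0.000 -0.000 -0.016 -3.1 50.3 1.7 0; -0.000 -0.000 -0.016 -3.9 50.2 1.8 0; -0.000 -0.000 -0.016 -4.8 50.1 1.8 0; -0.000 -0.000 -0.016 -5.6 50.0 1.8 0; -0.000 -0.000 -0.016 -6.4 49.9 1.8 0
-0.000 -0.000 -0.016 -7.2 49.8 1.8 0; -0.000 -0.000 -0.016 -8.0 49.7 1.8 0; -0.000 -0.000 -0.016 -8.8 49.6 1.8 0
```

Request:
servo_tool(
  commands="0 0 -0.016 0.9 50.3 1.7 0; 0 0 -0.016 0 50.4 1.7 0; 0 0 -0.016 -0.7 50.3 1.7 0; 0 0 -0.016 -1.5 50.3 1.7 0; 0 0 -0.016 -2.3 50.3 1.7 0",
)

```text
time_s: 17.25
eef_pos: [0.4632, 0.0638, 0.3574]
eef_rot: [0.0, 0.997, 0.077, 0.0]
wrist_force: [1.1, 0.5, -2.0]
opening: 0.179
grasp_force: 59.6
```

Request:
servo_tool(
  commands="0 0 -0.016 -3.1 50.3 1.7 0; 0 0 -0.016 -3.9 50.2 1.8 0; 0 0 -0.016 -4.8 50 1.8 0; 0 0 -0.016 -5.6 50 1.8 0; 0 0 -0.016 -6.4 49.9 1.8 0",
)

```text
time_s: 17.88
eef_pos: [0.4859, -0.1869, 0.3484]
eef_rot: [0.0, 0.993, 0.116, 0.0]
wrist_force: [0.4, 1.6, -2.0]
opening: 0.176
grasp_force: 59.6
```

Request:
servo_tool(
  commands="0 0 -0.016 -7.2 49.8 1.8 0; 0 0 -0.016 -8 49.7 1.8 0; 0 0 -0.016 -8.8 49.6 1.8 0; 0 0 0 0 0 0 0; 0 0 0 0 0 0 0",
)

```text
time_s: 18.5
eef_pos: [0.4993, -0.3353, 0.3426]
eef_rot: [-0.0, 0.99, 0.14, -0.0]
wrist_force: [0.1, 0.5, -1.5]
opening: 0.182
grasp_force: 59.9
```

```bash
python3 - <<'E'
from h import *
print(pose()[0],pose()[2]["eef_rot"]); plan([.5010,-.3356,.325],-73.75,0)
E
```

```text
[ 0.49928449 -0.33526469  0.34257943] [-4.99291338e-04  9.90195030e-01  1.39690861e-01 -1.29966469e-04]
-0.001 0.000 -0.003 1.6 0.8 17.6 0
```

Request:
servo_tool(
  commands="0 0 -0.002 1.2 0.6 20 0; 0 0 0 0 0 35 0; 0 0 0 0 0 40 0; 0 0 0 0 0 35 0; 0 0 0 0 0 25 0",
)

```text
time_s: 19.12
eef_pos: [0.5001, -0.3335, 0.1849]
eef_rot: [-0.001, 0.99, 0.142, -0.001]
wrist_force: [-0.6, 0.1, -1.4]
opening: 0.179
grasp_force: 59.9
```

Request:
servo_tool(
  commands="0 0 0 0 0 14 0; 0 0 0 0 0 10 0; 0 0 0 0 0 5 0; 0 0 0 0 0 3 0; 0 0 0 0 0 0 0",
)

```text
time_s: 19.75
eef_pos: [0.501, -0.3362, 0.1563]
eef_rot: [0.0, 0.99, 0.141, 0.0]
wrist_force: [0.5, 0.6, -1.4]
opening: 0.18
grasp_force: 59.9
```

Request:
servo_tool(
  commands="0 0 0 0 0 2 0; 0 0 0 0 0 1 0; 0 0 0 0 0 0.5 0; 0 0 0 0 0 0 0",
)

```text
time_s: 20.25
eef_pos: [0.5008, -0.336, 0.1525]
eef_rot: [0.0, 0.99, 0.141, 0.0]
wrist_force: [-0.1, -0.6, -1.1]
opening: 0.181
grasp_force: 60.0
```

Request:
servo_tool(
  commands="0 0 0 0 0 0.6 0; 0 0 0 0 0 0.6 0; 0 0 0 0 0 0 0",
)

```text
time_s: 20.62
eef_pos: [0.5009, -0.3361, 0.1525]
eef_rot: [0.0, 0.99, 0.141, 0.0]
wrist_force: [-3.5, 1.9, 7.2]
opening: 0.181
grasp_force: 61.1
```

Contact with the rails. I'll release and rise.

Request:
servo_tool(
  commands="0 0 0 0 0 0 0.5; 0 0 0 0 0 0 1; 0 0 0 0 0 0 1; 0 0 0 0 0 0 1; 0 0 0 0 0 0 1",
)

```text
time_s: 21.25
eef_pos: [0.5008, -0.336, 0.1511]
eef_rot: [-0.0, 0.99, 0.141, -0.0]
wrist_force: [-0.2, -0.4, -0.6]
opening: 1.004
grasp_force: 0.0
```

Request:
servo_tool(
  commands="0 0 0 0 0 -15 1; 0 0 0 0 0 -35 1; 0 0 0 0 0 -40 1; 0 0 0 0 0 -20 1; 0 0 0 0 0 0 1",
)

```text
time_s: 21.88
eef_pos: [0.5018, -0.3369, 0.2644]
eef_rot: [0.002, 0.99, 0.141, 0.002]
wrist_force: [0.3, 0.7, -0.6]
opening: 1.001
grasp_force: 0.0
```

```bash
python3 - <<'E'
from h import *
s=camera("scene");t=camera("top");cv2.imwrite("pics/t9.png",t);cv2.imwrite("pics/s9.png",s)
for n,i in(("top",t),("scene",s)):
    h=cv2.cvtColor(i,cv2.COLOR_BGR2HSV)
    for k,lo,hi in(("yel",(18,120,60),(35,255,255)),("blue",(100,120,50),(120,255,255))):
        q,l,st,ce=cv2.connectedComponentsWithStats(cv2.inRange(h,lo,hi))
        for j in range(1,q):
            if st[j,4]>20: print(n,k,st[j],ce[j].round(1))
            if n=="top" and k=="blue" and 50<st[j,4]<500: print(onz(calibration("top"),*ce[j],.104))
W=calibration("wrist");w=camera("wrist")
q,l,st,ce=cv2.connectedComponentsWithStats(cv2.inRange(cv2.cvtColor(w,cv2.COLOR_BGR2HSV),(18,120,60),(35,255,255)))
for j in range(1,q):
    if st[j,4]>100: print("wrist",st[j],ce[j],onz(W,*ce[j],.137,True))
print(pose()[0],"proj upright",proj(calibration("scene"),[.537,.3225,.104]))
E
```

```text
top yel [371 180  40  14 186] [390.1 186.7]
top blue [ 421   90   65   63 2063] [450.4 122.6]
top blue [102 170  12  12 118] [107.5 175.6]
[0.53992319 0.32296461 0.104     ]
scene yel [140 186  11  22 123] [144.7 196.5]
scene yel [134 203  32  13  83] [149.3 209.1]
scene blue [256  24  12  14  66] [261.6  31.9]
scene blue [367 189  10   9  66] [371.5 193.1]
scene blue [  53  265   64   68 2658] [ 83.  298.4]
wrist [ 204  151   98   12 1164] [252.83247423 156.48883162] [ 0.52038055 -0.32988586  0.137     ]
wrist [ 242  167   23   56 1121] [253.10972346 194.61462979] [ 0.48482845 -0.34051826  0.137     ]
[ 0.5003286  -0.33551143  0.2601735 ] proj upright (np.float64(371.0237202690283), np.float64(191.4892280013795))
```

```bash
python3 -c "
from bench import *
print(hand_in())"
```

```text
the job is handed in; nothing more can be done
None
```

I handed the job in at about 22 s. By the last camera check, the blue carrier stands upright about 5 mm from the chuck's centre. The picker is back in its stand, within about 3 mm of where it started, and released. The interface gave no verdict.

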